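# Snap the grease coupler onto the slide's tilted nipple and hold it

## Robot

A 7-joint arm with a two-finger parallel gripper is mounted at the origin on a cart in front of the work surface, level with it; the furniture and walls round the work are solid. World frame = base frame: x ahead of the robot, y to its left, z up, the work surface at z = 0. Lengths are in m, angles in degrees, forces in N, time in s.
With the tool pointing down it reaches from about 0.425 to 0.875 m from the base axis. Payload 4.7 kg.
Tool frame: the origin (TCP) lies midway between the tips of the shut fingers; the grasp point (between the pads) lies env.hold_point_z behind it (env.hold_point_z is the distance from the TCP to the grasp point, in m); z points along the fingers, y is the line along which they close (so a half turn about z gives the same grasp; the last joint's range is limited). The gripper opens to 85 mm and grips with 20 to 120 N. Pads are 22 mm wide; open, the fingers measure 114 mm over their backs; the gripper's body (76 mm by 85 mm) begins 54 mm behind the grasp point. The pads swing forward as they close: fully open they stand 13 mm farther back than shut.
Start: joints at [-74.708, 18.392, -4.016, 83.108, 1.295, 78.541, -3.26], TCP at [0.163, 0.629, 0.231] pointing down, gripper open.
Joint ranges: [-163.93, 163.93], [-17.29, 119.83], [-79.2, 71.16], [3.27, 140.29], [-89.18, 269.18], [5.43, 117.66], [-154.24, 154.24]. Speed limits (degrees/s): [147.25, 147.25, 180, 180, 180, 180, 180].

## Interface

Orientations are given as [roll, pitch, yaw] about the fixed x, y, z axes, in that order (R = Rz(yaw) Ry(pitch) Rx(roll)).
In Python, from plant import status, eyes, sign_off, env gives the robot as it stands.
- The arm moves only by the tool step_arm, never from a script. Its argument "targets" is a list of rows, each an object of numbers: "ax", "ay", "az": the turn, a rotation vector about the tool's x, y, z in degrees; "x", "y", "z": the shift along the tool's x, y, z in mm; "fingers": the closure, from 0 (fully open) to 1 (shut). In form: [{"ax": .., "ay": .., "az": .., "x": .., "y": .., "z": .., "fingers": ..}, ...]. A call has 1 to 12 rows; each row shifts and turns the commanded pose from where the row before left it, along the tool's axes as they then stand; what a row does not reach is not made up. A row lasts 1/12 s, in which the tool goes at most 41.7 mm and 7.16 degrees, less where a joint would pass 70% of its speed; a pose out of reach is approached as far as the arm can. A call is refused whole if a number of a shift passes 41.7 or a number of a turn 7.16, either way. A call with a gripper value outside its range is refused whole. The fingers move at their own pace and stop on an object; "force" is the grip in N (left out, the last holds). Time passes only in rows, so rows that do not move let the fingers close. It gives the time, the measured TCP pose, the force, the opening and the grip force at its end, in the units of the state.
- status.get_state(): the state, without advancing time (a new reading comes with each control period).
- eyes.capture(name): name is "side" or "top" or "wrist"; returns a dict with "image" (384x512x3 uint8, red, green, blue), "K" (3x3 intrinsics, pixels), "cam_to_world" (4x4, takes a point from camera to world coordinates); the wrist camera has in their place "tool_from_camera" (4x4, takes a point from camera to tool coordinates, whose origin is the TCP and whose axes are the flange's). Camera axes: x right, y up, looking along -z (the intrinsics and any distortion apply to the point x, -y, -z); pixel columns grow to the right and rows downward; lengths in m; the calibration is good to about 2 mm. A picture is of the moment at which its call begins: read the wrist's pose just before it. There is no depth.
- sign_off(): hands the job in; it is judged then, once.
The state is a dict: "clock": time; "joint_positions": joint angles; "joint_vel": joint speeds; "joint_torque": joint torques, N m; "position": TCP position; "ee_rot": TCP orientation; "contact_force": force on the tool from outside, world axes, zero at the start; "wrist_torque": the same for the moment, N m; "grip_width": finger opening in m; "grasp_force": force on a finger pad.
Only numpy, scipy, OpenCV 4.12 (cv2) and the standard library are available. Lean on these libraries where they do the work, as an engineer would, in place of code of your own. Each camera call takes 0.05 s, during which the arm holds its last target. There are 200 camera calls.

## Task

Turn the black square grip on the slide's dial wheel clockwise, regrasping as needed, until the white line on the carriage stands at the red pointer. Then pick up the blue grease coupler, press its mouth squarely onto the tilted brass nipple until the nipple snaps in, and finish while still gripping the coupler and holding it pressed down against the nipple's spring. Press firmly but do not ram it, and leave the tape measure, tin and offcut where they are.

Things in the scene. Friction and masses are not known exactly. Their poses are not given: they have to be found in the camera images.
- slide_unit: Rack-and-pinion slide, fixed to the worktop: grey base plate 130 x 300 x 12 mm, origin under its centre, x across (to the side away from the robot), y along the slide (from the green gearbox with the dial wheel at y = -110 mm towards the carriage end), z up.
- wheel (a joint): Angle of the dial wheel (rad), 0 at the start, grows as it is turned clockwise seen from above, up to 4.6. 1 rad moves the carriage 20 mm away from the gearbox, along the slide's +y. It turns with about 0.15 N m of friction and stays where it is left. Depending on the start 1.8 to 3.4 rad are needed.
- wheel_grip (a point): Centre of the wheel's black square grip, on the vertical wheel axis, 96 mm above the worktop. The grip is 34 x 34 mm across and 38 mm high (worktop + 76 to 114 mm), above a dial disc 88 mm across whose top is 73 mm above the worktop. Its x and y axes are square to the grip's faces and turn with the wheel; with the wheel at 0 they are parallel to those of the slide.
- carriage_line (a point): Near (-x) upper edge of the steel carriage at the white line, 45 mm above the worktop. The carriage is 84 x 60 mm; it slides along the slide's y.
- pointer: Fixed red pointer on the near edge of the base plate, 32 mm high from the plate, origin under it, axes parallel to those of the slide. The white line stands at the pointer when carriage_line has y = 0 in the pointer's frame.
- nipple_rest (a point): Where the nipple's tip is while it is not pressed; travels with the carriage. Its z axis is the nipple's axis and points out of the block, leaning 20 degrees from vertical towards the slide's -x (near) side; its y axis is parallel to the slide's y.
- nipple_tip (a point): Centre of the domed tip of the brass nipple itself, z axis as for nipple_rest; it sinks along -z as it is pressed. The head is 16 mm across; stem and head stand 28 mm out of a brass hexagon collar 30 mm across at rest.
- nipple (a joint): How far the nipple is pressed in (m), 0 at rest, hard stop at 0.010. The spring is over-centre: the force rises from about 1.5 N to about 13 N at 3 mm, drops to about 6 N at 7 mm (the snap), then rises again to 12 N at 9 mm and 17 N at the stop. It does not latch: it springs out when let go.
- coupler_grip (a point): Point on the axis of the loose grease coupler, 52 mm above its mouth, in the middle of its blue square grip; z axis from the mouth to the brass cap, x and y square to the grip's faces. The coupler weighs about 0.25 kg, is 96 mm long and starts standing mouth down on the worktop. The blue grip is 30 x 30 mm across, from 27 to 85 mm above the mouth, between a dark steel shoulder 44 mm across below and a brass cap 24 mm across above.
- coupler_seat (a point): Centre of the floor of the coupler's bore, on its axis 16 mm inside from the mouth, axes as for coupler_grip. The round bore is 21 mm across and flares to 32 mm at the mouth, which is 44 mm across outside. Seated, this point lies on the nipple's tip.
- tape: Loose yellow tape measure, 38 x 78 x 70 mm, origin under it. To be left alone.
- tin: Loose round wax tin, 70 mm across, 28 mm high, origin under it. To be left alone.
- offcut: Loose wood offcut, 45 x 90 x 22 mm, origin under it. To be left alone.

How it is judged (in metres and radians):
On the way, in this order (a step that is already met when the one before it is completed fails the run):
1. the carriage's white line stands at the red pointer, within 4 mm, before the nipple is pressed (y of carriage_line in the frame of pointer between -0.004 and 0.004 m and velocity of joint wheel between -0.1 and 0.1 rad/s and value of joint nipple below 0.002 m), for 0.3 s.
2. the coupler sits squarely on the nipple and has pressed it past its snap (distance between nipple_tip and coupler_seat below 0.006 m and angle between the z axis of coupler_seat and the z axis of nipple_tip, either way round below 0.15 rad and contact force between coupler and nipple above 3 N and value of joint nipple above 0.0065 m), for 0.2 s.
At the end, for the whole second after the job is handed in: At the end the fingers hold the coupler still and squarely (within 0.15 rad) on the nipple, bore floor within 6 mm of its tip, pressing it in at least 6.5 mm (past the snap) with over 3 N; the white line is within 5 mm of the pointer (all of step 2 and y of carriage_line in the frame of pointer between -0.005 and 0.005 m and contact force between the fingers and coupler above 3 N and linear speed of coupler below 0.03 m/s); the arm keeps its last pose, push and grip.
It fails at once if the coupler is rammed onto the nipple with more than 60 N (contact force between coupler and nipple above 60 N).
It fails at once if the tape measure is moved by more than 3 cm (distance of tape from where it was at the start of the episode above 0.03 m).
It fails at once if the round tin is moved by more than 3 cm (distance of tin from where it was at the start of the episode above 0.03 m).
It fails at once if the wood offcut is moved by more than 3 cm (distance of offcut from where it was at the start of the episode above 0.03 m).
It also fails if it takes over 72 s, if anything falls off the work surface, if the arm or the gripper's body presses on something with over 40 N, if the wrist force passes 120 N, or if a joint passes its speed limit or range.

## Working session

There is one attempt and no reset: what is moved stays moved. The work goes in short steps, Python scripts to look and compute and a tool call to move; the robot and the scene stay as the last step left them, time stands still between calls to the robot, and variables do not carry over. Pictures are saved under pics/ and viewed, at most 12 in all, crops included, and the job is handed in when it is done.

Besides the shell and the picture viewer there is one more tool, called after "Emit:" as name(argument=value, ...) on one line, values as JSON. step_arm: Moves the arm, as the interface text tells. Its arguments: {"type":"object","properties":{"targets":{"type":"array"},"force":{"type":"number"}},"required":["targets"]}

```bash
mkdir -p pics; python3 - <<'E'
from plant import status, eyes, env
import cv2,numpy as np
s=status.get_state(); print(s); print(env.hold_point_z)
for n in("top","side"):
    c=eyes.capture(n); cv2.imwrite(f"pics/{n}0.png",c["image"][...,::-1]); print(n,c["K"],c["cam_to_world"], [k for k in c])
E
```

```text
{'clock': 0.0, 'joint_positions': array([-74.70767792,  18.43880516,  -4.01642604,  83.17631522,
         1.29316591,  78.54098836,  -3.25971399]), 'joint_vel': array([ 0.05578636,  0.0110942 , -0.13190272,  0.05626112, -0.10190454,
       -0.06324238,  0.02521454]), 'joint_torque': array([ 7.09241231e-04, -4.93574274e+01, -3.82096991e-01, -3.14326286e+01,
        1.28441874e-02,  1.16116172e-02,  1.42606038e-05]), 'position': array([0.16246707, 0.62879889, 0.23021412]), 'ee_rot': array([-1.79889039e+02,  3.77490533e-03,  1.65518231e+02]), 'contact_force': array([ 0.28328369,  1.14456412, -0.78865842]), 'wrist_torque': array([-0.01042954,  0.00715252,  0.02068302]), 'grasp_force': 0.0, 'grip_width': 0.08525098711455266}
0.0187
top [[418.10630058   0.         255.2547452 ]
 [  0.         418.10630058 193.8427824 ]
 [  0.           0.           1.        ]] [[ 0.00998     0.99689975 -0.07804666  0.46624521]
 [-0.99988263  0.01085624  0.01081089  0.10756249]
 [ 0.01162467  0.0779296   0.99689109  1.36977479]
 [ 0.          0.          0.          1.        ]] ['image', 'K', 'cam_to_world']
side [[353.02439148   0.         258.61214712]
 [  0.         353.02439148 191.75311581]
 [  0.           0.           1.        ]] [[ 0.81870292  0.29358951 -0.49348833  0.06377447]
 [-0.57384906  0.38754917 -0.72145886 -0.64409223]
 [-0.02056176  0.87384829  0.4857637   0.59403541]
 [ 0.          0.          0.          1.        ]] ['image', 'K', 'cam_to_world']
```

View pics/top0.png

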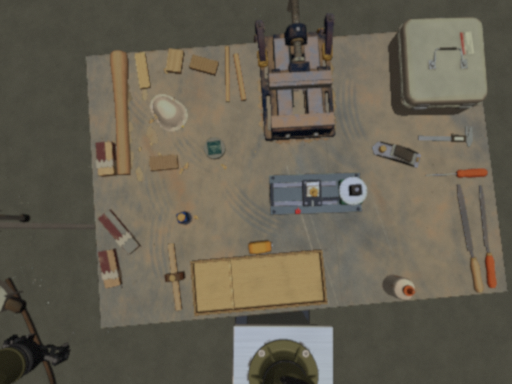

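View pics/side0.png

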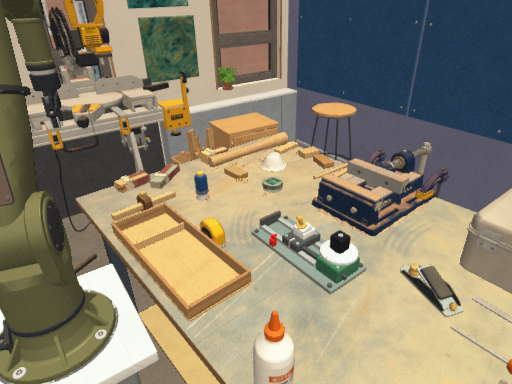

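The top view shows the slide at (270-368,175-213) with the wheel at (352,190), the coupler at (183,217), the tape at (260,247), the tin at (215,147) and the offcut at (165,162).

```bash
cat > h.py <<'E'
import numpy as np,cv2
from scipy.spatial.transform import Rotation as R
from plant import status,eyes,env
def cap(n):
    c=eyes.capture(n); return c
def ray(c,uv):
    K=c["K"];T=c["cam_to_world"];d=np.array([(uv[0]-K[0,2])/K[0,0],-(uv[1]-K[1,2])/K[1,1],-1.])
    return T[:3,3],T[:3,:3]@d
def onz(c,uv,z):
    o,d=ray(c,uv);return o+d*(z-o[2])/d[2]
def proj(c,p):
    T=c["cam_to_world"];q=T[:3,:3].T@(np.asarray(p)-T[:3,3]);K=c["K"]
    return np.array([K[0,2]-K[0,0]*q[0]/q[2],K[1,2]+K[1,1]*q[1]/q[2]])
def tri(c1,u1,c2,u2):
    o1,d1=ray(c1,u1);o2,d2=ray(c2,u2);d1/=np.linalg.norm(d1);d2/=np.linalg.norm(d2)
    A=np.c_[d1,-d2];t=np.linalg.lstsq(A,o2-o1,rcond=None)[0]
    a=o1+t[0]*d1;b=o2+t[1]*d2;return (a+b)/2,np.linalg.norm(a-b)
def tcp():
    s=status.get_state();return s,R.from_euler('xyz',s["ee_rot"],degrees=True)
def wristcam(n="wrist"):
    s,r=tcp();c=eyes.capture(n);T=np.eye(4);T[:3,:3]=r.as_matrix();T[:3,3]=s["position"]
    c["cam_to_world"]=T@c["tool_from_camera"];return c
E
python3 - <<'E'
from h import *
a=cap("top");b=cap("side")
np.savez("pics/c0.npz",**{k+x:v[x] for k,v in(("t",a),("s",b)) for x in v})
A=cv2.resize(a["image"][165:225,170:375],None,fx=3.9,fy=3.9,interpolation=cv2.INTER_CUBIC)
B=cv2.resize(b["image"][205:295,180:380],None,fx=4,fy=4,interpolation=cv2.INTER_CUBIC)[:,:799]
print(A.shape,B.shape)
A=A[:,:799]
cv2.imwrite("pics/z0.png",np.vstack([A,B[:600-len(A)]])[...,::-1])
for p in[(270,175),(270,213),(360,212),(183,217),(352,190)]: print(p,onz(a,p,0.01))
E
```

```text
(234, 800, 3) (360, 799, 3)
(270, 175) [0.63512801 0.04513927 0.01      ]
(270, 213) [0.51073699 0.04423978 0.01      ]
(360, 212) [ 0.51703651 -0.24933497  0.01      ]
(183, 217) [0.49485494 0.32630193 0.01      ]
(352, 190) [ 0.58876824 -0.22376096  0.01      ]
```

View pics/z0.png

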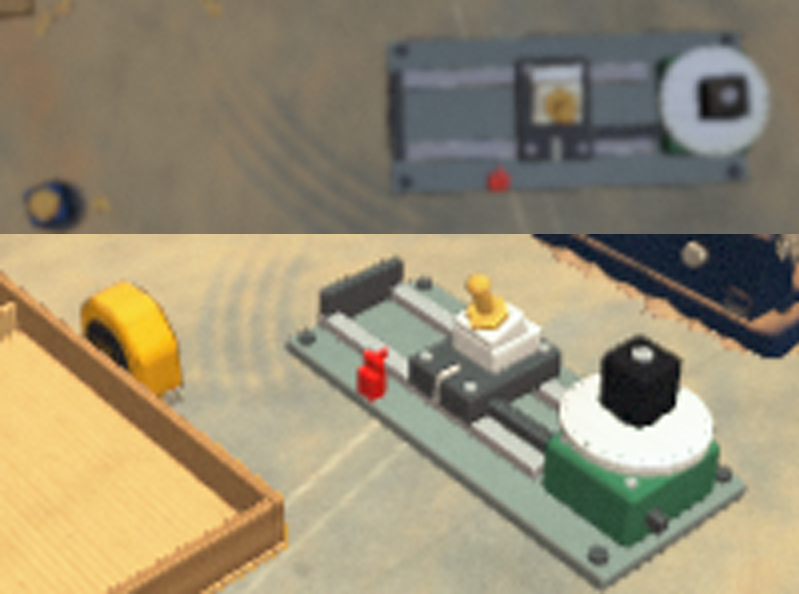

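The zoom shows the white line at (557,150) and the red pointer at (498,180) in the top half, so the carriage needs about 48 mm towards +y. The grip is at (724,97), and the nipple leans to the near side.

```bash
python3 - <<'E'
from h import *
d=np.load("pics/c0.npz");a={x:d["t"+x] for x in("image","K","cam_to_world")};b={x:d["s"+x] for x in("image","K","cam_to_world")}
t=lambda u,v:(170+(u+.5)/3.9-.5,165+(v+.5)/3.9-.5)
s=lambda u,v:(180+(u+.5)/4-.5,205+(v-234+.5)/4-.5)
bolts=[onz(a,t(*p),.012) for p in[(401,50),(727,40),(405,183),(737,172)]]
print("bolts",np.round(bolts,4));
for i,j in((0,1),(2,3)):
    e=bolts[i]-bolts[j];print("slide +y dir deg",np.degrees(np.arctan2(e[1],e[0])))
def cent(c,lo,hi,roi):
    x0,y0,x1,y1=roi;h=cv2.cvtColor(c["image"],cv2.COLOR_RGB2HSV)[y0:y1,x0:x1];m=cv2.inRange(h,lo,hi)
    n,l,st,ce=cv2.connectedComponentsWithStats(m);k=1+np.argmax(st[1:,4]);return ce[k]+[x0,y0],st[k]
for nm,c,roi in(("top",a,(330,165,380,215)),):
    m=cv2.inRange(c["image"][165:215,335:375],(140,140,140),(255,255,255));
    ct=max(cv2.findContours(m,0,2)[0],key=cv2.contourArea);e=cv2.fitEllipse(cv2.convexHull(ct));p=np.array(e[0])+[335,165]
    print("disc",p,e,onz(a,p,.073))
g,_=cent(a,(0,0,0),(180,255,70),(340,178,365,202));print("grip",g,_,onz(a,g,.114))
r,_=cent(a,(0,120,80),(8,255,255),(285,200,310,222));rs,_s=cent(b,(0,150,80),(8,255,255),(262,225,285,250));print("red",r,_,rs,_s,tri(a,r,b,rs),onz(a,r,.04))
print("line",onz(a,t(557,156),.045),tri(a,t(557,156),b,s(438,402)), onz(b,s(447,368),.045))
print("tip",tri(a,t(558,106),b,s(480,281)))
bl,_=cent(b,(100,100,30),(130,255,255),(185,165,215,200));print("coupler side",bl,_)
bt,_=cent(a,(100,90,30),(130,255,255),(170,205,195,228));print("coupler top",bt,_,tri(a,bt,b,bl))
c,_=cent(a,(10,90,100),(30,255,255),(174,205,192,228));print("cap",c,_,onz(a,c,.096))
y,_=cent(a,(15,150,120),(28,255,255),(240,235,275,256));print("tape",onz(a,y,.06),_)
E
```

```text
bolts [[ 0.6269  0.0372  0.012 ]
 [ 0.6385 -0.237   0.012 ]
 [ 0.5155  0.0331  0.012 ]
 [ 0.5276 -0.2443  0.012 ]]
slide +y dir deg 92.41682144022825
slide +y dir deg 92.49147890433287
disc [352.90622139 190.25066376] ((17.906221389770508, 25.25066375732422), (26.43629264831543, 27.34300422668457), 123.78900146484375) [ 0.5823372  -0.21124072  0.073     ]
grip [354.52222222 189.73333333] [ 9  7 12 10 90] [ 0.58029081 -0.20607357  0.114     ]
red [297.25 211.25] [10  9  5  5 20] [272.71641791 239.68656716] [ 8  9  7 13 67] (array([ 0.5167134 , -0.04229387,  0.03019481]), np.float64(0.0002913703556669223)) [ 0.51622273 -0.04111704  0.04      ]
line [ 0.53757202 -0.08885716  0.045     ] (array([ 0.53658106, -0.09000079,  0.02827932]), np.float64(0.0045923665708509425)) [ 0.54760178 -0.08153457  0.045     ]
tip (array([ 0.57349983, -0.08115724,  0.10156708]), np.float64(0.0004050719057356154))
coupler side [200.93292683 183.23780488] [ 10  10  13  17 164]
coupler top [185.92 216.92] [14  7  5 10 25] (array([0.49157787, 0.31054712, 0.05911614]), np.float64(0.005736844664066564))
cap [180.65909091 216.97727273] [ 3  9  8  7 44] [0.49304173 0.31956343 0.096     ]
tape [0.40176923 0.07888595 0.06      ] [  9   7  22  12 211]
```

Emit:
step_arm(targets=[{"x":-15,"y":-9.5,"z":-2,"fingers":0},{"x":-29,"y":-18.5,"z":-2,"fingers":0},{"x":-32,"y":-20.5,"z":-2,"fingers":0},{"x":-32,"y":-20.5,"z":-2,"fingers":0},{"x":-32,"y":-20.5,"z":-2,"fingers":0},{"x":-32,"y":-20.5,"z":-2,"fingers":0},{"x":-32,"y":-20.5,"z":-2,"fingers":0},{"x":-32,"y":-20.5,"z":-2,"fingers":0},{"x":-32,"y":-20.5,"z":-2,"fingers":0},{"x":-32,"y":-20.5,"z":-2,"fingers":0},{"x":-29,"y":-18.5,"z":0,"fingers":0},{"x":-15,"y":-9.5,"z":0,"fingers":0}])

```text
schema error: expected keys ax, ay, az, x, y, z, fingers
```

```bash
python3 - <<'E'
from h import *
s,r=tcp();print(s["position"],s["ee_rot"],s["joint_positions"],s["clock"])
c=wristcam();print(c["tool_from_camera"],c["K"])
cv2.imwrite("pics/w1.png",c["image"][...,::-1]);np.savez("pics/w1.npz",**c)
# next leg
p=np.array([.5815,-.211,.2])-s["position"];print(r.inv().apply(p)*1000)
E
```

```text
[0.1625215  0.62902267 0.23065196] [-1.79934367e+02  3.77673058e-03  1.65516670e+02] [-74.70856166  18.4213343   -4.01580818  83.14893866   1.29420605
  78.54051644  -3.26117175] 0.2
[[-1.05843023e-03  9.49455581e-01  3.13899633e-01  7.94034895e-02]
 [ 9.99999352e-01  8.73043257e-04  7.31169220e-04  3.61383950e-04]
 [ 4.20164739e-04  3.13900203e-01 -9.49455889e-01 -1.41677438e-01]
 [ 0.00000000e+00  0.00000000e+00  0.00000000e+00  1.00000000e+00]] [[284.15089017   0.         252.6226174 ]
 [  0.         284.15089017 190.3080896 ]
 [  0.           0.           1.        ]]
[-615.74978398 -708.50568141   31.50416935]
```

View pics/w1.png

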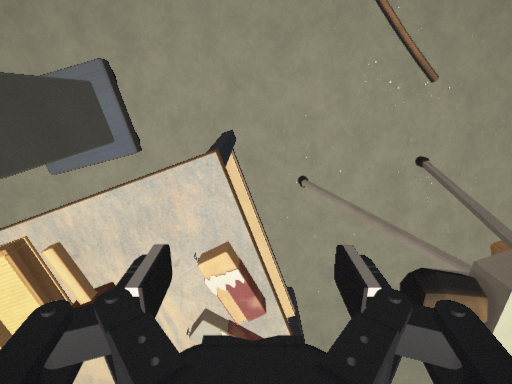

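The call was refused because every key is required. The wrist picture shows only the start area, with the fingers along the bottom edge at rows above 240.

Emit:
step_arm(targets=[{"ax":0,"ay":0,"az":0,"x":-15,"y":-9.5,"z":-2,"fingers":0},{"ax":0,"ay":0,"az":0,"x":-29,"y":-18.5,"z":-2,"fingers":0},{"ax":0,"ay":0,"az":0,"x":-32,"y":-20.5,"z":-2,"fingers":0},{"ax":0,"ay":0,"az":0,"x":-32,"y":-20.5,"z":-2,"fingers":0},{"ax":0,"ay":0,"az":0,"x":-32,"y":-20.5,"z":-2,"fingers":0},{"ax":0,"ay":0,"az":0,"x":-32,"y":-20.5,"z":-2,"fingers":0},{"ax":0,"ay":0,"az":0,"x":-32,"y":-20.5,"z":-2,"fingers":0},{"ax":0,"ay":0,"az":0,"x":-32,"y":-20.5,"z":-2,"fingers":0},{"ax":0,"ay":0,"az":0,"x":-32,"y":-20.5,"z":-2,"fingers":0},{"ax":0,"ay":0,"az":0,"x":-32,"y":-20.5,"z":-2,"fingers":0},{"ax":0,"ay":0,"az":0,"x":-29,"y":-18.5,"z":0,"fingers":0},{"ax":0,"ay":0,"az":0,"x":-15,"y":-9.5,"z":0,"fingers":0}])

```text
clock: 1.25
position: [0.4445, 0.3247, 0.2519]
ee_rot: [-180.0, 0.1, 165.1]
contact_force: [-0.4, -0.0, 0.2]
grip_width: 0.0852
grasp_force: 0.0
```

```bash
python3 - <<'E'
from h import *
s,r=tcp();print(s["position"],s["ee_rot"],s["joint_positions"],s["clock"])
c=wristcam()
cv2.imwrite("pics/w2.png",c["image"][...,::-1]);np.savez("pics/w2.npz",**c)
print(proj(c,(.493,.317,.096)),proj(c,(.493,.317,0)))
p=np.array([.5815,-.211,.2])-s["position"];print(r.inv().apply(p)*1000)
E
```

```text
[0.44448852 0.32467283 0.25192031] [-1.79966411e+02  1.38213301e-01  1.65117507e+02] [-49.69636958   5.51680488  11.5084051   96.2317978   -0.9888391
  78.30725795  37.07701718] 1.25
[257.04759693 214.92641434] [256.1400562  188.66888399]
[-269.87020991 -482.48288364   52.85433067]
```

View pics/w2.png

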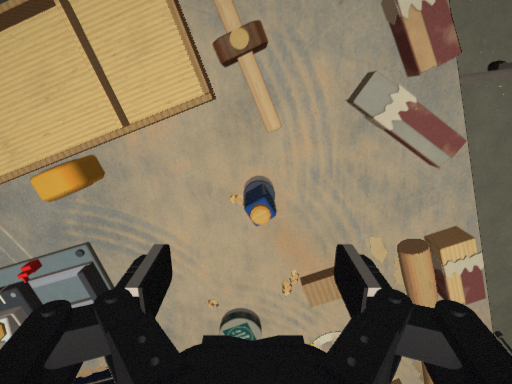

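The coupler's cap is at (261,215) and its blue grip is directly above it in the image; nothing stands close around it. Next I go to the wheel.

Emit:
step_arm(targets=[{"ax":0,"ay":0,"az":0,"x":-9,"y":-16,"z":0,"fingers":0},{"ax":0,"ay":0,"az":0,"x":-18,"y":-32,"z":0,"fingers":0},{"ax":0,"ay":0,"az":0,"x":-20,"y":-36,"z":0,"fingers":0},{"ax":0,"ay":0,"az":0,"x":-20,"y":-36,"z":0,"fingers":0},{"ax":0,"ay":0,"az":0,"x":-20,"y":-36,"z":0,"fingers":0},{"ax":0,"ay":0,"az":0,"x":-20,"y":-36,"z":0,"fingers":0},{"ax":0,"ay":0,"az":0,"x":-20,"y":-36,"z":0,"fingers":0},{"ax":0,"ay":0,"az":0,"x":-20,"y":-36,"z":0,"fingers":0},{"ax":0,"ay":0,"az":0,"x":-20,"y":-36,"z":0,"fingers":0},{"ax":0,"ay":0,"az":0,"x":-20,"y":-36,"z":0,"fingers":0},{"ax":0,"ay":0,"az":0,"x":-18,"y":-32,"z":0,"fingers":0},{"ax":0,"ay":0,"az":0,"x":-9,"y":-16,"z":0,"fingers":0}])

```text
clock: 2.3
position: [0.5514, -0.1015, 0.2518]
ee_rot: [-179.9, 0.1, 165.1]
contact_force: [0.1, -0.0, 1.6]
grip_width: 0.0855
grasp_force: 0.0
```

```bash
python3 - <<'E'
from h import *
s,r=tcp();print(s["position"],s["ee_rot"],s["joint_positions"],s["clock"])
c=wristcam();np.savez("pics/w3.npz",**c);cv2.imwrite("pics/w3.png",c["image"][...,::-1])
for n,q in(("grip top",(.5815,-.211,.114)),("line",(.5376,-.089,.045)),("tip",(.5735,-.081,.1016)),("ptr",(.5165,-.042,.044))): print(n,proj(c,q))
w=np.load("pics/w2.npz");h=w["image"]
cv2.imwrite("pics/z3.png",np.hstack([cv2.resize(h[165:240,220:300],(400,375),interpolation=2),cv2.resize(c["image"],(400,375),interpolation=3)])[...,::-1])
p=np.array([.5815,-.211,.16])-s["position"];print(r.inv().apply(p)*1000)
E
```

```text
[ 0.55138481 -0.10149797  0.2517991 ] [-1.79892201e+02  8.96996407e-02  1.65135685e+02] [-23.7102574    7.23446372  34.48727194  95.59213081  -4.05796946
  78.38153473  86.51202192] 2.3
grip top [162.39143966 228.78072217]
line [259.7371325  149.77689532]
tip [276.33696912 189.23278162]
ptr [293.24320479 122.7333539 ]
[-57.05428303 -97.93912158  92.0729685 ]
```

View pics/z3.png

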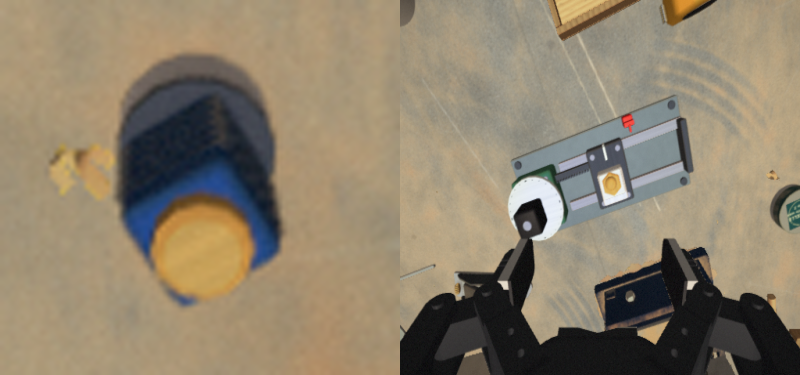

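The left crop shows the coupler's grip corners at (123,205), (185,303) and (280,245), with the cap at (203,248). The right picture shows the wheel grip at (527,225), the white line at (604,153) and the pointer at (628,120), matching the projected positions.

Emit:
step_arm(targets=[{"ax":0,"ay":0,"az":0,"x":-12,"y":-20,"z":8,"fingers":0},{"ax":0,"ay":0,"az":0,"x":-18,"y":-29.5,"z":16,"fingers":0},{"ax":0,"ay":0,"az":0,"x":-18,"y":-29,"z":16,"fingers":0},{"ax":0,"ay":0,"az":-4.3,"x":-10,"y":-19,"z":16,"fingers":0},{"ax":0,"ay":0,"az":-4.3,"x":0,"y":0,"z":16,"fingers":0},{"ax":0,"ay":0,"az":-4.3,"x":0,"y":0,"z":16,"fingers":0},{"ax":0,"ay":0,"az":-4.4,"x":0,"y":0,"z":10,"fingers":0},{"ax":0,"ay":0,"az":0,"x":0,"y":0,"z":0,"fingers":0}])

```text
clock: 3.02
position: [0.5816, -0.2031, 0.1506]
ee_rot: [179.9, -0.3, -177.1]
contact_force: [-0.8, 0.5, -0.1]
grip_width: 0.0853
grasp_force: 0.0
```

```bash
python3 - <<'E'
from h import *
s,r=tcp();print(s["position"],s["ee_rot"],s["joint_positions"],s["clock"])
p=np.array([.5825,-.211,.085])-s["position"];print(r.inv().apply(p)*1000)
w=dict(np.load("pics/w2.npz"))
q=[onz(w,(220+(u+.5)/5-.5,165+(v+.5)/5-.5),z) for u,v,z in[(123,205,.085),(185,303,.085),(280,245,.085),(203,248,.096)]]
print(np.round(q,4));
for i in(0,1):
    e=q[i+1]-q[i];print(np.linalg.norm(e),np.degrees(np.arctan2(e[1],e[0]))%90)
E
```

```text
[ 0.58163463 -0.20313378  0.15058143] [ 179.88741165   -0.26348401 -177.08711656] [-11.14975986  19.38638166  34.30350776  94.98978879 -11.51458918
  69.47896623 118.6659137 ] 3.0167
[-0.76609025 -8.02888394 65.56295458]
[[0.4824 0.3045 0.085 ]
 [0.5104 0.3121 0.085 ]
 [0.5016 0.3375 0.085 ]
 [0.4931 0.3207 0.096 ]]
0.029005616404887125 15.179474532673227
0.02686032366594396 19.016725183211904
```

Emit:
step_arm(targets=[{"ax":0,"ay":0,"az":0,"x":-1,"y":-8,"z":5,"fingers":0},{"ax":0,"ay":0,"az":0,"x":0,"y":0,"z":20,"fingers":0},{"ax":0,"ay":0,"az":0,"x":0,"y":0,"z":20,"fingers":0},{"ax":0,"ay":0,"az":0,"x":0,"y":0,"z":15,"fingers":0},{"ax":0,"ay":0,"az":0,"x":0,"y":0,"z":6,"fingers":0},{"ax":0,"ay":0,"az":0,"x":0,"y":0,"z":0,"fingers":0},{"ax":0,"ay":0,"az":0,"x":0,"y":0,"z":0,"fingers":1},{"ax":0,"ay":0,"az":0,"x":0,"y":0,"z":0,"fingers":1},{"ax":0,"ay":0,"az":0,"x":0,"y":0,"z":0,"fingers":1},{"ax":0,"ay":0,"az":0,"x":0,"y":0,"z":0,"fingers":1},{"ax":0,"ay":0,"az":0,"x":0,"y":0,"z":0,"fingers":1},{"ax":0,"ay":0,"az":0,"x":0,"y":0,"z":0,"fingers":1}], force=40)

```text
clock: 4.02
position: [0.5856, -0.211, 0.0886]
ee_rot: [179.9, 0.1, -177.2]
contact_force: [-2.0, 3.0, 5.2]
grip_width: 0.0331
grasp_force: 41.8
```

Emit:
step_arm(targets=[{"ax":0,"ay":0,"az":2,"x":0,"y":0,"z":0,"fingers":1},{"ax":0,"ay":0,"az":4,"x":0,"y":0,"z":0,"fingers":1},{"ax":0,"ay":0,"az":5,"x":0,"y":0,"z":0,"fingers":1},{"ax":0,"ay":0,"az":5,"x":0,"y":0,"z":0,"fingers":1},{"ax":0,"ay":0,"az":5,"x":0,"y":0,"z":0,"fingers":1},{"ax":0,"ay":0,"az":5,"x":0,"y":0,"z":0,"fingers":1},{"ax":0,"ay":0,"az":5,"x":0,"y":0,"z":0,"fingers":1},{"ax":0,"ay":0,"az":5,"x":0,"y":0,"z":0,"fingers":1},{"ax":0,"ay":0,"az":5,"x":0,"y":0,"z":0,"fingers":1},{"ax":0,"ay":0,"az":5,"x":0,"y":0,"z":0,"fingers":1},{"ax":0,"ay":0,"az":4,"x":0,"y":0,"z":0,"fingers":1},{"ax":0,"ay":0,"az":2,"x":0,"y":0,"z":0,"fingers":1}])

```text
clock: 5.02
position: [0.5846, -0.2131, 0.0886]
ee_rot: [-180.0, 0.1, 130.6]
contact_force: [-3.6, 0.3, 5.0]
grip_width: 0.0332
grasp_force: 41.7
```

Emit:
step_arm(targets=[{"ax":0,"ay":0,"az":4,"x":0,"y":0,"z":0,"fingers":1},{"ax":0,"ay":0,"az":6,"x":0,"y":0,"z":0,"fingers":1},{"ax":0,"ay":0,"az":6,"x":0,"y":0,"z":0,"fingers":1},{"ax":0,"ay":0,"az":7,"x":0,"y":0,"z":0,"fingers":1},{"ax":0,"ay":0,"az":7,"x":0,"y":0,"z":0,"fingers":1},{"ax":0,"ay":0,"az":7,"x":0,"y":0,"z":0,"fingers":1},{"ax":0,"ay":0,"az":7,"x":0,"y":0,"z":0,"fingers":1},{"ax":0,"ay":0,"az":7,"x":0,"y":0,"z":0,"fingers":1},{"ax":0,"ay":0,"az":7,"x":0,"y":0,"z":0,"fingers":1},{"ax":0,"ay":0,"az":6,"x":0,"y":0,"z":0,"fingers":1},{"ax":0,"ay":0,"az":4,"x":0,"y":0,"z":0,"fingers":1},{"ax":0,"ay":0,"az":2,"x":0,"y":0,"z":0,"fingers":1}])

```text
clock: 6.02
position: [0.5816, -0.2135, 0.0886]
ee_rot: [-179.7, 0.1, 60.5]
contact_force: [-13.4, 1.5, 12.6]
grip_width: 0.0332
grasp_force: 42.6
```

```bash
python3 - <<'E'
from h import *
s,r=tcp();print(s["position"],s["ee_rot"],s["joint_positions"],s["clock"])
c=wristcam();np.savez("pics/w4.npz",**c);b=cap("side");np.savez("pics/s4.npz",**b);t=cap("top")
cv2.imwrite("pics/z4.png",np.vstack([np.hstack([cv2.resize(c["image"],(400,300),interpolation=3),cv2.resize(t["image"][150:240,240:360],(400,300),interpolation=2)]),cv2.resize(b["image"][205:280,240:440],(800,300),interpolation=2)])[...,::-1])
E
```

```text
[ 0.58158673 -0.21349278  0.08859051] [-1.79709268e+02  1.46053472e-01  6.05489594e+01] [-26.75956547  31.71512133  58.37045676  98.39773217 -28.97492038
  66.87102257  10.30205763] 6.0167
```

View pics/z4.png

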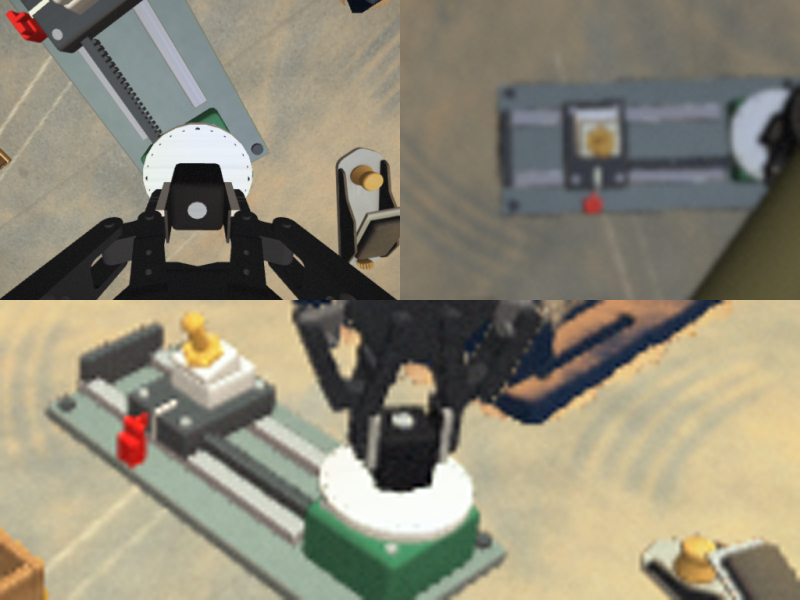

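The top-right crop shows the white line at x≈599 and the pointer at x≈593, so a few millimetres remain. The side view agrees, and the fingers still sit square on the grip.

```bash
cat > line.py <<'E'
from h import *
def gap(t,b):
    im=t["image"].astype(float)
    # red in top / side
    def red(c,x0,y0,x1,y1):
        i=c["image"][y0:y1,x0:x1].astype(float);w=np.clip(i[...,0]-np.maximum(i[...,1],i[...,2])-40,0,None)
        ys,xs=np.mgrid[y0:y1,x0:x1];return np.array([(w*xs).sum(),(w*ys).sum()])/w.sum()
    rt,rs=red(t,285,200,310,222),red(b,262,225,290,252);P,e=tri(t,rt,b,rs)
    # line: bright pixels on the dark carriage strip, just before the pointer edge
    u0,v0=proj(t,[.532,P[1],.045]);v0=int(round(v0));u0=int(round(u0))
    i=im[201:206,u0-8:u0+22].min(2)
    print("redpt",P,e,rt,rs);print(i.astype(int));return P
if __name__=="__main__": gap(cap("top"),cap("side"))
E
python3 line.py
```

```text
redpt [ 0.51725551 -0.04262769  0.03164981] 0.00011310568563294618 [297.42058347 211.04213938] [272.92273535 239.23190497]
[[ 59  57  61  60  56  53  54  71 114 139  92  58  54  57  60  67  67  67
   78  94 106 109 107 103 104 103 104 106 107 106]
 [ 61  71  80  78  61  54  57  73 123 149  98  58  55  59  72  91  95  84
   91 111 122 123 121 123 121 121 123 122 122 123]
 [ 66  83 100  94  71  56  56  73 122 149  98  59  55  60  80 104 103  85
   93 113 122 122 122 123 121 122 120 120 123 121]
 [ 64  78  96  90  65  56  53  70 112 135  93  58  56  57  72  89  87  76
   85 105 109 109 111 107 107 104 104 105 107 105]
 [ 60  64  73  71  58  56  55  63  96 115  89  63  60  60  62  66  71  72
   83  98  99 101 102  99  97  97  97  96  97  96]]
```

```bash
python3 - <<'E'
from h import *
t=cap("top");u0=int(round(proj(t,[.532,-.0426,.045])[0]));u=u0-8+8.74
a=np.radians(2.45);yd=np.array([-np.sin(a),np.cos(a),0])
for v in(203,205):
    L=onz(t,(u,v),.045);print(u,L,"line rel ptr along slide mm",1000*yd@(L-np.array([.5172,-.0426,.045])))
E
```

```text
298.74 [ 0.54228829 -0.04524087  0.045     ] line rel ptr along slide mm -3.7109172636206624
298.74 [ 0.53592833 -0.04525273  0.045     ] line rel ptr along slide mm -3.4508954628586737
```

Emit:
step_arm(targets=[{"ax":0,"ay":0,"az":3,"x":0,"y":0,"z":0,"fingers":1},{"ax":0,"ay":0,"az":4,"x":0,"y":0,"z":0,"fingers":1},{"ax":0,"ay":0,"az":3,"x":0,"y":0,"z":0,"fingers":1},{"ax":0,"ay":0,"az":2,"x":0,"y":0,"z":0,"fingers":1},{"ax":0,"ay":0,"az":0,"x":0,"y":0,"z":0,"fingers":1},{"ax":0,"ay":0,"az":0,"x":0,"y":0,"z":0,"fingers":1},{"ax":0,"ay":0,"az":0,"x":0,"y":0,"z":0,"fingers":1},{"ax":0,"ay":0,"az":0,"x":0,"y":0,"z":0,"fingers":1}])

```text
clock: 6.98
position: [0.5811, -0.2132, 0.0886]
ee_rot: [-179.7, 0.2, 48.7]
contact_force: [-13.8, 2.1, 13.4]
grip_width: 0.0334
grasp_force: 42.9
```

```bash
python3 line.py; python3 - <<'E'
from h import *
s,r=tcp();print(s["position"],s["ee_rot"],s["joint_positions"],s["clock"])
E
```

```text
redpt [ 0.51722914 -0.04259759  0.03166726] 6.071390400377805e-05 [297.41632653 211.04326531] [272.89798405 239.22574214]
[[ 56  59  57  55  53  58  75 108 117  80  57  55  58  64  67  65  62  70
   88  97 106 107 107 105 104 102 105 106 107 107]
 [ 68  78  71  58  54  58  79 115 126  85  56  53  62  80  96  86  75  89
  110 117 121 123 121 123 121 122 121 121 123 122]
 [ 85  99  91  66  55  57  79 116 129  87  57  58  65  88 106  98  82  98
  118 120 121 123 122 121 122 120 121 121 122 122]
 [ 82  98  88  65  54  57  77 113 125  84  55  57  61  76  89  85  78  96
  111 111 109 112 110 110 106 105 103 105 106 104]
 [ 67  76  71  58  54  57  69 101 116  81  59  61  62  66  69  69  75  93
  102 102 101 101 100  99  97  96  95  95  98  94]]
[ 0.58112183 -0.21315848  0.08858849] [-1.79667018e+02  1.74620392e-01  4.86869888e+01] [-28.22689846  33.07437987  60.87762213  98.46054588 -30.92842116
  67.62797533  -0.11399586] 7.0833
```

Emit:
step_arm(targets=[{"ax":0,"ay":0,"az":0,"x":0,"y":0,"z":0,"fingers":0},{"ax":0,"ay":0,"az":0,"x":0,"y":0,"z":0,"fingers":0},{"ax":0,"ay":0,"az":0,"x":0,"y":0,"z":0,"fingers":0},{"ax":0,"ay":0,"az":0,"x":0,"y":0,"z":0,"fingers":0},{"ax":0,"ay":0,"az":0,"x":0,"y":0,"z":0,"fingers":0},{"ax":0,"ay":0,"az":0,"x":0,"y":0,"z":-15,"fingers":0},{"ax":0,"ay":0,"az":0,"x":0,"y":0,"z":-30,"fingers":0},{"ax":0,"ay":0,"az":0,"x":0,"y":0,"z":-35,"fingers":0},{"ax":0,"ay":0,"az":0,"x":0,"y":0,"z":-35,"fingers":0},{"ax":0,"ay":0,"az":0,"x":0,"y":0,"z":-30,"fingers":0},{"ax":0,"ay":0,"az":0,"x":0,"y":0,"z":-15,"fingers":0},{"ax":0,"ay":0,"az":0,"x":0,"y":0,"z":0,"fingers":0}])

```text
clock: 8.08
position: [0.5867, -0.2135, 0.2528]
ee_rot: [179.6, -0.2, 48.8]
contact_force: [0.6, 0.3, 0.0]
grip_width: 0.0854
grasp_force: 0.0
```

```bash
python3 - <<'E'
from h import *
s,r=tcp();print(s["position"],s["ee_rot"],s["clock"])
c=wristcam();np.savez("pics/w5.npz",**c);b=cap("side");np.savez("pics/s5.npz",**b)
u=proj(c,(.545,-.05,.05));x,y=int(u[0])-45,max(0,int(u[1])-45);print(x,y,u)
bx,by=255,205
cv2.imwrite("pics/z5.png",np.hstack([cv2.resize(c["image"][y:y+90,x:x+90],(400,400),interpolation=2),cv2.resize(b["image"][by:by+50,bx:bx+50],(400,400),interpolation=2)])[...,::-1])
p=np.array([.47,.30,.25])-s["position"];print(r.inv().apply(p)*1000)
E
```

```text
[ 0.58674528 -0.21352112  0.25282004] [179.59428312  -0.20102518  48.79755855] 8.0833
82 39 [127.76483452  84.04760408]
[ 309.45210786 -426.12200195    0.88843039]
```

View pics/z5.png

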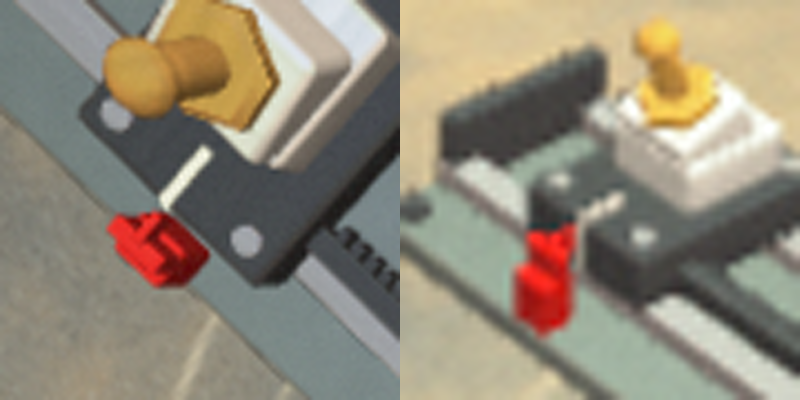

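```bash
python3 - <<'E'
from h import *
c=dict(np.load("pics/w5.npz"));b=dict(np.load("pics/s5.npz"));t=cap("top")
w=lambda u,v:(82+(u+.5)/(400/90)-.5,39+(v+.5)/(400/90)-.5)
a=np.radians(2.45);xd=np.array([np.cos(a),np.sin(a),0]);yd=np.array([-np.sin(a),np.cos(a),0])
def red(c,x0,y0,x1,y1):
    i=c["image"][y0:y1,x0:x1].astype(float);q=np.clip(i[...,0]-np.maximum(i[...,1],i[...,2])-60,0,None)
    ys,xs=np.mgrid[y0:y1,x0:x1];return np.array([(q*xs).sum(),(q*ys).sum()])/q.sum()
rc=red(c,100,80,135,110);rs=red(b,262,225,290,252);rt=red(t,285,200,310,222)
O=np.array([.577,-.103,0])
f=lambda P:(np.round(P,4),"slide mm",np.round([1000*xd@(P-O),1000*yd@(P-O)],1))
for n,A in(("w-s",tri(c,rc,b,rs)),("w-t",tri(c,rc,t,rt)),("s-t",tri(b,rs,t,rt))): print(n,f(A[0]),A[1])
for p in((208,152),(187,178),(167,203)): print("line",f(onz(c,w(*p),.045)))
for p in((165,213),(207,252),(160,285),(110,220)): print("ptr feature",p,f(onz(c,w(*p),.044)),f(onz(c,w(*p),.034)))
print("tipw",f(tri(c,w(130,78),b,(255+657/8,205+40/8))[0]),tri(c,w(130,78),b,(255+657/8,205+40/8))[1])
E
```

```text
w-s (array([ 0.5191, -0.0409,  0.0299]), 'slide mm', array([-55.2,  64.5])) 0.0008028395681690725
w-t (array([ 0.5181, -0.0419,  0.0292]), 'slide mm', array([-56.2,  63.6])) 0.002614630911890499
s-t (array([ 0.5172, -0.0425,  0.032 ]), 'slide mm', array([-57.2,  63. ])) 0.0004066590491508818
line (array([ 0.5533, -0.0411,  0.045 ]), 'slide mm', array([-21. ,  62.9]))
line (array([ 0.5445, -0.0416,  0.045 ]), 'slide mm', array([-29.8,  62.7]))
line (array([ 0.536 , -0.0422,  0.045 ]), 'slide mm', array([-38.3,  62.5]))
ptr feature (165, 213) (array([ 0.5335, -0.0431,  0.044 ]), 'slide mm', array([-40.9,  61.7])) (array([ 0.5304, -0.04  ,  0.034 ]), 'slide mm', array([-43.8,  64.9]))
ptr feature (207, 252) (array([ 0.5343, -0.0567,  0.044 ]), 'slide mm', array([-40.7,  48.1])) (array([ 0.5313, -0.054 ,  0.034 ]), 'slide mm', array([-43.5,  50.9]))
ptr feature (160, 285) (array([ 0.5187, -0.054 ,  0.044 ]), 'slide mm', array([-56.1,  51.4])) (array([ 0.5152, -0.0512,  0.034 ]), 'slide mm', array([-59.5,  54.4]))
ptr feature (110, 220) (array([ 0.5214, -0.0348,  0.044 ]), 'slide mm', array([-52.6,  70.5])) (array([ 0.518 , -0.0315,  0.034 ]), 'slide mm', array([-55.9,  74. ]))
tipw (array([ 0.606 , -0.1128,  0.16  ]), 'slide mm', array([ 28.5, -11. ])) 0.10410315546751438
```

The line is within about 2 mm of the pointer (wrist crop: line end at (167,203), pointer apex at (165,213)). Next is the coupler.

Emit:
step_arm(targets=[{"ax":0,"ay":0,"az":0,"x":11.5,"y":-14,"z":0,"fingers":0},{"ax":0,"ay":0,"az":0,"x":21,"y":-26.5,"z":0,"fingers":0},{"ax":0,"ay":0,"az":0,"x":24,"y":-30,"z":0,"fingers":0},{"ax":0,"ay":0,"az":0,"x":24,"y":-30,"z":0,"fingers":0},{"ax":0,"ay":0,"az":0,"x":24,"y":-30,"z":0,"fingers":0},{"ax":0,"ay":0,"az":0,"x":24,"y":-30,"z":0,"fingers":0},{"ax":0,"ay":0,"az":0,"x":24,"y":-30,"z":0,"fingers":0},{"ax":0,"ay":0,"az":0,"x":24,"y":-30,"z":0,"fingers":0},{"ax":0,"ay":0,"az":0,"x":24,"y":-30,"z":0,"fingers":0},{"ax":0,"ay":0,"az":0,"x":24,"y":-30,"z":0,"fingers":0},{"ax":0,"ay":0,"az":0,"x":24,"y":-30,"z":0,"fingers":0},{"ax":0,"ay":0,"az":0,"x":24,"y":-30,"z":0,"fingers":0}])

```text
clock: 9.23
position: [0.5064, 0.2192, 0.2461]
ee_rot: [-179.9, 0.1, 48.9]
contact_force: [1.4, 0.2, 1.0]
grip_width: 0.0853
grasp_force: 0.0
```

Emit:
step_arm(targets=[{"ax":0,"ay":0,"az":-3,"x":24,"y":-30,"z":0,"fingers":0},{"ax":0,"ay":0,"az":-5,"x":24,"y":-28,"z":0,"fingers":0},{"ax":0,"ay":0,"az":-6,"x":16,"y":-16,"z":0,"fingers":0},{"ax":0,"ay":0,"az":-6.5,"x":5,"y":-5,"z":0,"fingers":0},{"ax":0,"ay":0,"az":-6.5,"x":0,"y":0,"z":0,"fingers":0},{"ax":0,"ay":0,"az":-6.5,"x":0,"y":0,"z":0,"fingers":0},{"ax":0,"ay":0,"az":-6.5,"x":0,"y":0,"z":0,"fingers":0},{"ax":0,"ay":0,"az":-6.5,"x":0,"y":0,"z":0,"fingers":0},{"ax":0,"ay":0,"az":-6,"x":0,"y":0,"z":0,"fingers":0},{"ax":0,"ay":0,"az":-4,"x":0,"y":0,"z":0,"fingers":0},{"ax":0,"ay":0,"az":-1.2,"x":0,"y":0,"z":0,"fingers":0},{"ax":0,"ay":0,"az":0,"x":0,"y":0,"z":0,"fingers":0}])

```text
clock: 10.23
position: [0.4868, 0.32, 0.2462]
ee_rot: [-179.9, 0.1, 106.5]
contact_force: [-0.2, -0.0, -0.6]
grip_width: 0.0854
grasp_force: 0.0
```

```bash
python3 - <<'E'
from h import *
s,r=tcp();print(s["position"],s["ee_rot"],s["joint_positions"],s["clock"])
c=wristcam();np.savez("pics/w6.npz",**c)
h=cv2.cvtColor(c["image"],cv2.COLOR_RGB2HSV);u=proj(c,(.492,.321,.096));print(u)
x0,y0=int(u[0])-40,int(u[1])-50
m=cv2.inRange(h[y0:y0+100,x0:x0+80],(10,90,110),(30,255,255));n,l,st,ce=cv2.connectedComponentsWithStats(m);k=1+np.argmax(st[1:,4]);ce=ce[k]+[x0,y0]
print("cap",ce,st[k],onz(c,ce,.096))
p=np.array([*onz(c,ce,.096)[:2],.035])-s["position"];print(r.inv().apply(p)*1000)
cv2.imwrite("pics/z6.png",cv2.resize(c["image"][y0:y0+100,x0:x0+80],(480,600),interpolation=2)[...,::-1]);print(x0,y0)
E
```

```text
[0.48677301 0.32000212 0.24617132] [-1.79892690e+02  5.76714530e-02  1.06478861e+02] [-78.11907465  12.63188116  49.26230586  93.2664717   -9.69596352
  78.69155875 -11.13469656] 10.2333
[256.82855953 176.11321525]
cap [282.9734748  170.52519894] [ 57  28  22  31 377] [0.51675185 0.33469171 0.096     ]
[  5.79491685  33.30974324 211.10357969]
216 126
```

View pics/z6.png

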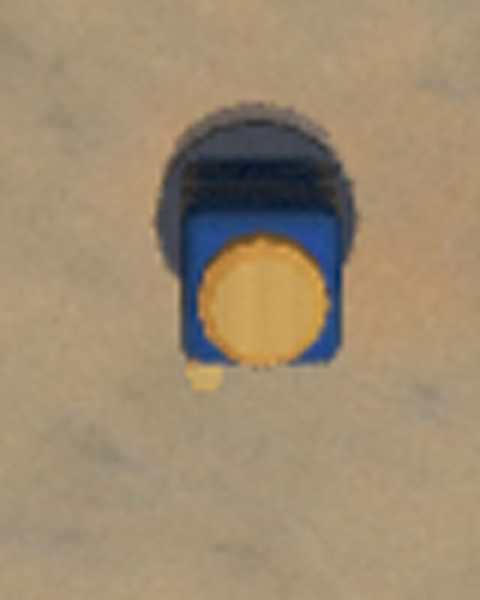

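The coupler's grip is square to the tool in this view, with the cap centre at (264,300) in the crop, so the tool needs about +8 mm along its y and 211 mm down.

Emit:
step_arm(targets=[{"ax":0,"ay":0,"az":0,"x":-0.5,"y":8,"z":15,"fingers":0},{"ax":0,"ay":0,"az":0,"x":0,"y":0,"z":30,"fingers":0},{"ax":0,"ay":0,"az":0,"x":0,"y":0,"z":36,"fingers":0},{"ax":0,"ay":0,"az":0,"x":0,"y":0,"z":36,"fingers":0},{"ax":0,"ay":0,"az":0,"x":0,"y":0,"z":36,"fingers":0},{"ax":0,"ay":0,"az":0,"x":0,"y":0,"z":30,"fingers":0},{"ax":0,"ay":0,"az":0,"x":0,"y":0,"z":16,"fingers":0},{"ax":0,"ay":0,"az":0,"x":0,"y":0,"z":6,"fingers":0},{"ax":0,"ay":0,"az":0,"x":0,"y":0,"z":0,"fingers":0},{"ax":0,"ay":0,"az":0,"x":0,"y":0,"z":0,"fingers":0}])

```text
clock: 11.12
position: [0.4958, 0.3223, 0.043]
ee_rot: [179.9, 0.0, 106.5]
contact_force: [0.5, -0.3, 0.2]
grip_width: 0.0852
grasp_force: 0.0
```

Emit:
step_arm(targets=[{"ax":0,"ay":0,"az":0,"x":0,"y":-1,"z":8,"fingers":0},{"ax":0,"ay":0,"az":0,"x":0,"y":0,"z":0,"fingers":0},{"ax":0,"ay":0,"az":0,"x":0,"y":0,"z":0,"fingers":1},{"ax":0,"ay":0,"az":0,"x":0,"y":0,"z":0,"fingers":1},{"ax":0,"ay":0,"az":0,"x":0,"y":0,"z":0,"fingers":1},{"ax":0,"ay":0,"az":0,"x":0,"y":0,"z":0,"fingers":1},{"ax":0,"ay":0,"az":0,"x":0,"y":0,"z":0,"fingers":1},{"ax":0,"ay":0,"az":0,"x":0,"y":0,"z":0,"fingers":1},{"ax":0,"ay":0,"az":0,"x":0,"y":0,"z":0,"fingers":1},{"ax":0,"ay":0,"az":0,"x":0,"y":0,"z":0,"fingers":1}], force=70)

```text
clock: 11.95
position: [0.4945, 0.322, 0.0347]
ee_rot: [180.0, -0.0, 106.5]
contact_force: [-1.0, -0.6, 4.2]
grip_width: 0.0292
grasp_force: 69.6
```

```bash
python3 - <<'E'
from h import *
s,r=tcp();print(s["position"],s["ee_rot"],s["joint_positions"],s["clock"])
t=cap("top");b=cap("side");np.savez("pics/t7.npz",**t);np.savez("pics/s7.npz",**b);c=dict(np.load("pics/w5.npz"))
# brass in side, wrist5, top: pixel extents
def gold(c,x0,y0,x1,y1):
    h=cv2.cvtColor(c["image"],cv2.COLOR_RGB2HSV)[y0:y1,x0:x1];return cv2.inRange(h,(10,110,110),(28,255,255))
for n,q,roi in(("side",b,(278,203,300,222)),("w5",c,(98,36,148,72)),("top",t,(285,180,310,202))):
    m=gold(q,*roi);print(n,roi)
    for row in m: print("".join(".#"[int(v>0)] for v in row))
E
```

```text
[0.49447693 0.32202861 0.03473452] [ 1.79970660e+02 -2.36652777e-02  1.06517801e+02] [-71.55664283  26.32205516  43.90524635 105.00431999 -21.46617805
  57.24303025  -2.25398606] 11.95
side (278, 203, 300, 222)
......................
......................
......................
......................
.........#............
.......#####..........
......######..........
......######..........
.......#####..........
........####..........
........########......
........########......
.......#########......
.......#########......
.......##########.....
.......#########......
........#######.......
........######........
......................
w5 (98, 36, 148, 72)
..................................................
.........................###......................
.........................######...................
........................##########................
.......................##############.............
.......................##################.........
......................###################.........
......................####################........
.....................##
[... 1301 characters left out ...]
.
..................................................
..................................................
top (285, 180, 310, 202)
.........................
.........................
.........................
.........................
.........................
.........................
.........................
.........................
.........................
............###..........
...........######........
..........#######........
..........#######........
..........#######........
...........######........
............####.........
.............###.........
.........................
.........................
.........................
.........................
.........................
```

```bash
python3 - <<'E'
from h import *
b=dict(np.load("pics/s7.npz"));c=dict(np.load("pics/w5.npz"));t=dict(np.load("pics/t7.npz"))
for hw in((113,55.5),(114,55.5)):
  H,e=tri(b,(286.7,209.6),c,hw);print("head centre",H,e)
a=np.radians(2.45);xd=np.array([np.cos(a),np.sin(a),0]);n=-np.sin(np.radians(20))*xd+np.array([0,0,np.cos(np.radians(20))])
tip=np.array([.5735,-.0812,.1016])+.0468*np.array([-np.sin(a),np.cos(a),0]);print("tip0 moved",tip,"axis",n)
for q in(c,b,t): print([np.round(proj(q,p),1) for p in(H,H+.006*n,tip,H-.022*n)])
s,r=tcp();print(r.inv().apply(np.array([.5,-.05,.25])-s["position"])*1000)
E
```

```text
head centre [ 0.56718441 -0.03853924  0.10203995] 0.00283010081815157
head centre [ 0.56755621 -0.03865675  0.10171719] 0.0036522297607569356
tip0 moved [ 0.57149942 -0.03444278  0.1016    ] axis [-0.3417075  -0.01462052  0.93969262]
[array([111.8,  54.9]), array([107.6,  55.7]), array([111.1,  48.1]), array([126.1,  52.1])]
[array([287.3, 210. ]), array([286.8, 208.4]), array([287.5, 208.8]), array([289.3, 215.6])]
[array([298.7, 193.6]), array([299. , 194.2]), array([297.4, 192.3]), array([297.9, 191.8])]
[-358.17891584 -100.38298515 -215.465639  ]
```

Emit:
step_arm(targets=[{"ax":0,"ay":0,"az":0,"x":0,"y":0,"z":-5,"fingers":1},{"ax":0,"ay":0,"az":0,"x":0,"y":0,"z":-12,"fingers":1},{"ax":0,"ay":0,"az":0,"x":0,"y":0,"z":-22,"fingers":1},{"ax":0,"ay":0,"az":0,"x":0,"y":0,"z":-30,"fingers":1},{"ax":0,"ay":0,"az":0,"x":0,"y":0,"z":-32,"fingers":1},{"ax":0,"ay":0,"az":0,"x":0,"y":0,"z":-32,"fingers":1},{"ax":0,"ay":0,"az":0,"x":-6,"y":-1,"z":-32,"fingers":1},{"ax":0,"ay":0,"az":0,"x":-12,"y":-2,"z":-26,"fingers":1},{"ax":0,"ay":0,"az":0,"x":-20,"y":-3,"z":-14,"fingers":1},{"ax":0,"ay":0,"az":0,"x":-26,"y":-4,"z":0,"fingers":1},{"ax":0,"ay":0,"az":0,"x":-30,"y":-5,"z":0,"fingers":1},{"ax":0,"ay":0,"az":0,"x":-30,"y":-5,"z":0,"fingers":1}])

```text
clock: 13.05
position: [0.5102, 0.1959, 0.2399]
ee_rot: [180.0, -0.0, 106.5]
contact_force: [0.6, -0.9, -1.8]
grip_width: 0.029
grasp_force: 69.4
```

Emit:
step_arm(targets=[{"ax":0,"ay":0,"az":0,"x":-32,"y":-5,"z":0,"fingers":1},{"ax":0,"ay":0,"az":0,"x":-32,"y":-5,"z":0,"fingers":1},{"ax":0,"ay":0,"az":0,"x":-32,"y":-5,"z":0,"fingers":1},{"ax":0,"ay":0,"az":0,"x":-32,"y":-5,"z":0,"fingers":1},{"ax":0,"ay":0,"az":0,"x":-32,"y":-5,"z":0,"fingers":1},{"ax":0,"ay":0,"az":0,"x":-32,"y":-5,"z":0,"fingers":1},{"ax":0,"ay":0,"az":2,"x":-25,"y":-4,"z":0,"fingers":1},{"ax":0,"ay":0,"az":4,"x":-14,"y":-2,"z":0,"fingers":1},{"ax":0,"ay":0,"az":4,"x":-4,"y":0,"z":0,"fingers":1},{"ax":0,"ay":0,"az":3,"x":0,"y":0,"z":0,"fingers":1},{"ax":0,"ay":0,"az":1,"x":0,"y":0,"z":0,"fingers":1},{"ax":0,"ay":0,"az":0,"x":0,"y":0,"z":0,"fingers":1}])

```text
clock: 14.05
position: [0.5414, -0.0386, 0.2394]
ee_rot: [-180.0, -0.0, 92.5]
contact_force: [0.7, 0.6, -0.8]
grip_width: 0.0289
grasp_force: 69.4
```

Emit:
step_arm(targets=[{"ax":-2,"ay":0,"az":0,"x":0,"y":0,"z":0,"fingers":1},{"ax":-3.5,"ay":0,"az":0,"x":0,"y":0,"z":0,"fingers":1},{"ax":-4,"ay":0,"az":0,"x":0,"y":0,"z":0,"fingers":1},{"ax":-4,"ay":0,"az":0,"x":0,"y":0,"z":0,"fingers":1},{"ax":-3.5,"ay":0,"az":0,"x":0,"y":0,"z":0,"fingers":1},{"ax":-2,"ay":0,"az":0,"x":0,"y":0,"z":0,"fingers":1},{"ax":-1,"ay":0,"az":0,"x":0,"y":0,"z":0,"fingers":1},{"ax":0,"ay":0,"az":0,"x":0,"y":0,"z":0,"fingers":1}])

```text
clock: 14.72
position: [0.5403, -0.0384, 0.2389]
ee_rot: [160.0, -0.0, 92.6]
contact_force: [-0.6, -0.5, -2.9]
grip_width: 0.029
grasp_force: 69.6
```

```bash
cat > tgt.py <<'E'
from h import *
def plan(tip,h,yaw=92.45,tilt=-20):
    s,r=tcp();g=R.from_euler('xyz',[180,0,yaw],degrees=True)*R.from_rotvec([tilt,0,0],degrees=True)
    n=-g.apply([0,0,1]);T=np.asarray(tip)+h*n
    print("pos",s["position"],s["ee_rot"],"F",s["contact_force"],s["clock"])
    print("turn deg",(r.inv()*g).as_rotvec(degrees=True).round(2),"shift mm",(r.inv().apply(T-s["position"])*1000).round(1),"n",n)
E
python3 - <<'E'
from tgt import *
plan((.569,-.037,.103),.085);print(status.get_state()["joint_positions"])
E
```

```text
pos [ 0.54030709 -0.03843909  0.23887351] [ 1.60034869e+02 -4.15275444e-02  9.25907176e+01] F [-0.63032617 -0.47163444 -2.90275591] 14.7167
turn deg [-0.03 -0.09  0.12] shift mm [  0.2 -19.4  52.5] n [-0.3417075  -0.01462052  0.93969262]
[-49.28855187 -16.85927877  44.18606883 115.82928438  14.61103972
  56.89499586  -7.61808264]
```

Emit:
step_arm(targets=[{"ax":0,"ay":0,"az":0,"x":0,"y":-2,"z":6,"fingers":1},{"ax":0,"ay":0,"az":0,"x":0,"y":-4,"z":11,"fingers":1},{"ax":0,"ay":0,"az":0,"x":0,"y":-5,"z":13,"fingers":1},{"ax":0,"ay":0,"az":0,"x":0,"y":-5,"z":13,"fingers":1},{"ax":0,"ay":0,"az":0,"x":0,"y":-3.5,"z":9.5,"fingers":1},{"ax":0,"ay":0,"az":0,"x":0,"y":0,"z":0,"fingers":1},{"ax":0,"ay":0,"az":0,"x":0,"y":0,"z":0,"fingers":1}])

```text
clock: 15.3
position: [0.5412, -0.0384, 0.1828]
ee_rot: [160.1, 0.0, 92.5]
contact_force: [-0.7, -0.2, -2.3]
grip_width: 0.0295
grasp_force: 69.5
```

```bash
python3 - <<'E'
from tgt import *
plan((.569,-.037,.103),.085);print(status.get_state()["joint_positions"])
c=wristcam();np.savez("pics/w8.npz",**c);b=cap("side");np.savez("pics/s8.npz",**b)
print(proj(c,(.569,-.037,.103)),proj(b,(.569,-.037,.103)))
cv2.imwrite("pics/z8.png",np.hstack([cv2.resize(c["image"][130:310,160:340],(400,400),interpolation=2),cv2.resize(b["image"][165:245,250:330],(400,400),interpolation=2)])[...,::-1])
E
```

```text
pos [ 0.5412452  -0.03840179  0.18283113] [1.60077692e+02 4.87576752e-02 9.25380474e+01] F [-0.73373818 -0.16259894 -2.31700326] 15.3
turn deg [-0.08  0.02  0.1 ] shift mm [ 0.2 -1.2 -0.5] n [-0.3417075  -0.01462052  0.93969262]
[-50.42720194 -13.59721732  47.64450643 120.2624362   12.94301952
  49.49658451  -6.02291255]
[250.41092885 196.53157976] [287.34196883 209.09599213]
```

View pics/z8.png

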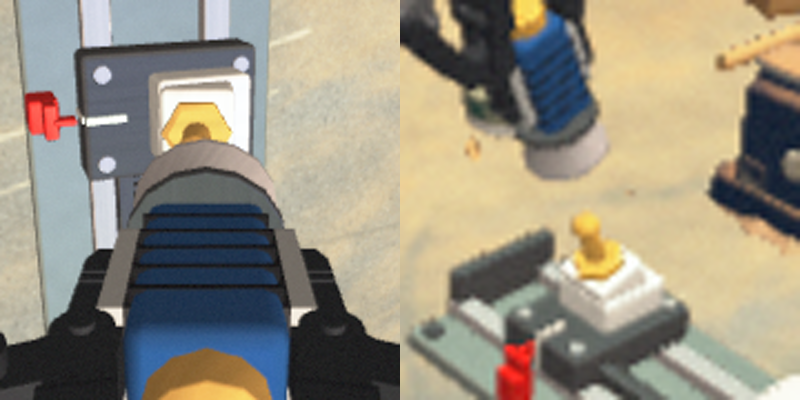

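The left crop (wrist) shows the line level with the pointer's tip at row 121, the coupler's mouth centred at column 207 and the nipple's collar at column 197. The right crop (side) shows the mouth at about (567,150) and the head at (586,222).

```bash
python3 - <<'E'
from tgt import *
b=dict(np.load("pics/s8.npz"));s,r=tcp();p=s["position"];A=r.as_matrix()
sp=lambda u,v:(250+(u-400+.5)/5-.5,165+(v+.5)/5-.5)
print("mouth pred",proj(b,p+.0347*A[:,2]),"shoulder top pred",proj(b,p+(.0347-.027)*A[:,2]),"cap",proj(b,p-(.096-.0347)*A[:,2]))
# gray mouth ring mask and gold mask
x0,y0,x1,y1=268,180,296,225
i=b["image"][y0:y1,x0:x1].astype(int);h=cv2.cvtColor(b["image"],cv2.COLOR_RGB2HSV)[y0:y1,x0:x1]
for k,row in enumerate(h):
    print(y0+k,"".join("#" if (10<=q[0]<=28 and q[1]>125 and q[2]>130) else "b" if 100<q[0]<130 and q[1]>110 else "g" if q[1]<65 else "." for q in row))
# head centre ray ∩ plane tool y = -3.7mm
for uv in((286.7,209.6),(287.2,209.4)):
    o,d=ray(b,uv);t=(-.0037-A[:,1]@(o-p))/(A[:,1]@d);H=o+t*d;print("head",H,"tool",A.T@(H-p)*1000)
E
```

```text
mouth pred [283.29319807 194.81750279] shoulder top pred [280.61059686 187.11477519] cap [273.25248349 165.98694496]
180 ggggggg.bbbbbbbbbb.g........
181 ggggggg.bbbbbbbbbbb.........
182 ggggggggbbbbbbbbbbbg........
183 ggggggggbbbbbbbbbbbg........
184 gggggggg.bbbbbbbbbbbg.......
185 gggggggggbbbbbbbbbbbg.......
186 gggggggggbbbbbbbbbbgg.......
187 ggggggggggbbbbbbbbgggg......
188 ggggggggggbbbbbb.gggg.......
189 ggggggggggbbbbb.gggggg......
190 ggggggggg.bbbbbgggggggg.....
191 gggggggggggb.gggggggggg.....
192 .....ggggggggggggggggggg....
193 .......ggggggggggggggggg....
194 .......ggggggggggggggggg....
195 .......ggggggggggggggggg....
196 .......gggggggggggggggg.....
197 .......ggggggggggggggg......
198 .......gggggggggggggg.......
199 .........ggggggggggg........
200 ..........gggggggg..........
201 ............................
202 ............................
203 ........................gg..
204 ......................gggg..
205 ......................g.....
206 ............................
207 ............................
208 .................####.......
209 .................#####......
210 ..........g......#####......
211 .........ggg.....#####......
212 ......ggggggg.....####......
213 ....ggggggggg.....#######...
214 ...gggggggggg.....########g.
215 ggggggggggggg....#########.g
216 ggggggggggggg....#########.g
217 ggggggggggggggggg#########.g
218 ggggggggggggggggg#########gg
219 ggggggggggggggggg.#######ggg
220 ggggggggggggggggg.######gggg
221 gggggggggggggggggggggggggggg
222 gggggggggggggggggggggggggggg
223 gggggggggggggggggggggggggggg
224 gggggggggggggggggggggggggggg
head [ 0.56857995 -0.03492135  0.10056338] tool [ 2.22418291 -3.7        87.6315248 ]
head [ 0.56785359 -0.03782599  0.10290285] tool [-0.64587645 -3.7        85.14146314]
```

Emit:
step_arm(targets=[{"ax":0,"ay":0,"az":0,"x":0.3,"y":-2,"z":4,"fingers":1},{"ax":0,"ay":0,"az":0,"x":0,"y":-1.7,"z":7,"fingers":1},{"ax":0,"ay":0,"az":0,"x":0,"y":0,"z":8,"fingers":1},{"ax":0,"ay":0,"az":0,"x":0,"y":0,"z":8,"fingers":1},{"ax":0,"ay":0,"az":0,"x":0,"y":0,"z":7,"fingers":1},{"ax":0,"ay":0,"az":0,"x":0,"y":0,"z":4,"fingers":1},{"ax":0,"ay":0,"az":0,"x":0,"y":0,"z":0,"fingers":1},{"ax":0,"ay":0,"az":0,"x":0,"y":0,"z":0,"fingers":1}])

```text
clock: 16.07
position: [0.5508, -0.0379, 0.146]
ee_rot: [160.0, 0.0, 92.5]
contact_force: [-0.5, -0.4, -2.1]
grip_width: 0.0294
grasp_force: 69.5
```

```bash
python3 - <<'E'
from tgt import *
plan((.5665,-.0375,.105),.0187);s,r=tcp();print(r.inv().apply(s["contact_force"]))
c=wristcam();np.savez("pics/w9.npz",**c);b=cap("side")
np.savez("pics/s9.npz",**b)
cv2.imwrite("pics/z9.png",np.hstack([cv2.resize(c["image"][130:310,160:340],(400,400),interpolation=2),cv2.resize(b["image"][175:235,255:315],(400,400),interpolation=2)])[...,::-1])
E
```

```text
pos [ 0.55079371 -0.03786203  0.14596219] [1.60040779e+02 4.01419827e-02 9.25086449e+01] F [-0.49047914 -0.35967796 -2.07410156] 16.0667
turn deg [-0.04  0.02  0.07] shift mm [-0.3  0.8 25.2] n [-0.3417075  -0.01462052  0.93969262]
[-0.3364117  -1.18345244  1.77710518]
```

View pics/z9.png

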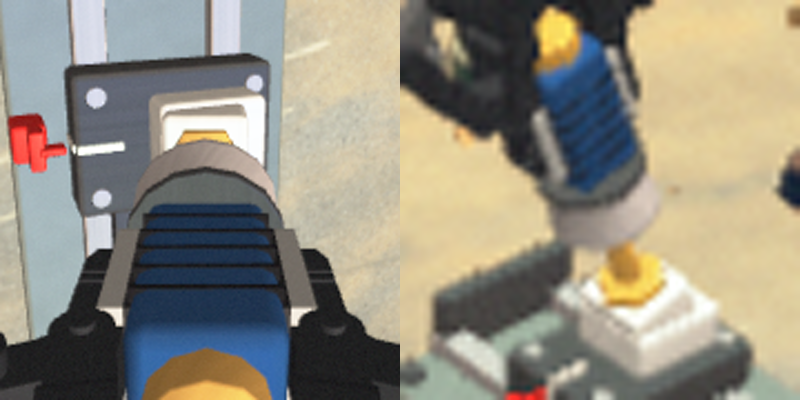

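The wrist crop shows the collar centred under the mouth (column 206). In the side crop the mouth is just over the head, and the nipple looks about 1 px to the right of the coupler's axis. I'll put a number on that.

```bash
python3 - <<'E'
from tgt import *
s,r=tcp();p=s["position"];A=r.as_matrix();b=dict(np.load("pics/s9.npz"));b8=dict(np.load("pics/s8.npz"))
for z in(.0347,.045,.05,.055,.06,.07,.08): print(z,proj(b,p+z*A[:,2]).round(1), proj(b,p+z*A[:,2]-.003*A[:,0]).round(1))
h=cv2.cvtColor(b["image"],cv2.COLOR_RGB2HSV)
for k in range(196,224): print(k,"".join("#" if (10<=q[0]<=28 and q[1]>125 and q[2]>120) else "b" if 100<q[0]<130 and q[1]>110 else "g" if q[1]<65 else "." for q in h[k,268:306]))
E
```

```text
0.0347 [285.7 206.3] [286.5 206.7]
0.045 [286.6 209. ] [287.4 209.4]
0.05 [287.1 210.3] [287.9 210.8]
0.055 [287.6 211.6] [288.3 212. ]
0.06 [288.  212.9] [288.8 213.3]
0.07 [288.9 215.4] [289.7 215.9]
0.08 [289.8 217.9] [290.5 218.4]
196 ...gggggggg.bbbbbbbbbbg...............
197 ...gggggggg.bbbbbbbbbbgg..............
198 ....ggggggggbbbbbbbbbbgg..............
199 ....gggggggg.bbbbbbb.ggg..............
200 ......gggggggbbbbbb.gggg..............
201 .......ggggg.bbbbbggggggg.............
202 .......gggggbbbb.ggggggggg..........gg
203 ........ggggggb.ggggggggggg.......gggg
204 .........gggggggggggggggggg......ggggg
205 .........gggggggggggggggggg...........
206 .........ggggggggggggggggg............
207 .........ggggggggggggggggg............
208 .........gggggggggggggggg.............
209 ..........gggggggggggggg..............
210 ..........ggggggggggggg...............
211 .........ggggggggggg..................
212 ......gggggggggggg.###................
213 ....ggggggggg.....#######.............
214 ..ggggggggggg.....########g...........
215 ggggggggggggg....#########.gg.........
216 ggggggggggggg....#########.ggg........
217 ggggggggggggggggg#########.gggg.......
218 ggggggggggggggggg#########gggggg......
219 ggggggggggggggggg.#######ggggggggg....
220 ggggggggggggggggg.######ggggggggggg...
221 ggggggggggggggggggggggggggggggggggg...
222 ggggggggggggggggggggggggggggggggggg...
223 gggggggggggggggggggggggggggggggggggg.g
```

Aligned within about 1 mm in both views (axis predicted at column 289.3, collar measured at 289). I'll press on slowly.

Emit:
step_arm(targets=[{"ax":0,"ay":0,"az":0,"x":0,"y":0,"z":3,"fingers":1},{"ax":0,"ay":0,"az":0,"x":0,"y":0,"z":4,"fingers":1},{"ax":0,"ay":0,"az":0,"x":0,"y":0,"z":4,"fingers":1},{"ax":0,"ay":0,"az":0,"x":0,"y":0,"z":3,"fingers":1},{"ax":0,"ay":0,"az":0,"x":0,"y":0,"z":2,"fingers":1},{"ax":0,"ay":0,"az":0,"x":0,"y":0,"z":0,"fingers":1},{"ax":0,"ay":0,"az":0,"x":0,"y":0,"z":0,"fingers":1}])

```text
clock: 16.75
position: [0.5563, -0.0376, 0.1311]
ee_rot: [160.0, 0.0, 92.5]
contact_force: [0.9, -0.3, -2.3]
grip_width: 0.0291
grasp_force: 69.5
```

Emit:
step_arm(targets=[{"ax":0,"ay":0,"az":0,"x":0,"y":0,"z":1,"fingers":1},{"ax":0,"ay":0,"az":0,"x":0,"y":0,"z":1,"fingers":1},{"ax":0,"ay":0,"az":0,"x":0,"y":0,"z":1,"fingers":1},{"ax":0,"ay":0,"az":0,"x":0,"y":0,"z":1,"fingers":1},{"ax":0,"ay":0,"az":0,"x":0,"y":0,"z":0,"fingers":1},{"ax":0,"ay":0,"az":0,"x":0,"y":0,"z":0,"fingers":1}])

```text
clock: 17.25
position: [0.5577, -0.0374, 0.1275]
ee_rot: [160.0, -0.0, 92.5]
contact_force: [-0.0, 0.3, -2.3]
grip_width: 0.0294
grasp_force: 69.5
```

Emit:
step_arm(targets=[{"ax":0,"ay":0,"az":0,"x":0,"y":0,"z":1,"fingers":1},{"ax":0,"ay":0,"az":0,"x":0,"y":0,"z":1,"fingers":1},{"ax":0,"ay":0,"az":0,"x":0,"y":0,"z":1,"fingers":1},{"ax":0,"ay":0,"az":0,"x":0,"y":0,"z":1,"fingers":1},{"ax":0,"ay":0,"az":0,"x":0,"y":0,"z":0,"fingers":1},{"ax":0,"ay":0,"az":0,"x":0,"y":0,"z":0,"fingers":1}])

```text
clock: 17.75
position: [0.5591, -0.0374, 0.1238]
ee_rot: [160.0, -0.0, 92.5]
contact_force: [-0.9, -0.1, -1.1]
grip_width: 0.0294
grasp_force: 69.7
```

Emit:
step_arm(targets=[{"ax":0,"ay":0,"az":0,"x":0,"y":0,"z":1,"fingers":1},{"ax":0,"ay":0,"az":0,"x":0,"y":0,"z":1,"fingers":1},{"ax":0,"ay":0,"az":0,"x":0,"y":0,"z":1,"fingers":1},{"ax":0,"ay":0,"az":0,"x":0,"y":0,"z":0,"fingers":1},{"ax":0,"ay":0,"az":0,"x":0,"y":0,"z":0,"fingers":1}])

```text
clock: 18.17
position: [0.5601, -0.0373, 0.1214]
ee_rot: [160.0, -0.0, 92.5]
contact_force: [-6.7, 0.4, 6.7]
grip_width: 0.0293
grasp_force: 70.9
```

Emit:
step_arm(targets=[{"ax":0,"ay":0,"az":0,"x":0,"y":0,"z":1,"fingers":1},{"ax":0,"ay":0,"az":0,"x":0,"y":0,"z":1,"fingers":1},{"ax":0,"ay":0,"az":0,"x":0,"y":0,"z":1,"fingers":1},{"ax":0,"ay":0,"az":0,"x":0,"y":0,"z":0,"fingers":1},{"ax":0,"ay":0,"az":0,"x":0,"y":0,"z":0,"fingers":1}])

```text
clock: 18.58
position: [0.5612, -0.0373, 0.1184]
ee_rot: [160.0, -0.0, 92.5]
contact_force: [-4.2, -0.1, 4.3]
grip_width: 0.0294
grasp_force: 70.7
```

Emit:
step_arm(targets=[{"ax":0,"ay":0,"az":0,"x":0,"y":0,"z":1,"fingers":1},{"ax":0,"ay":0,"az":0,"x":0,"y":0,"z":1,"fingers":1},{"ax":0,"ay":0,"az":0,"x":0,"y":0,"z":0,"fingers":1},{"ax":0,"ay":0,"az":0,"x":0,"y":0,"z":0,"fingers":1}])

```text
clock: 18.92
position: [0.5619, -0.0373, 0.1163]
ee_rot: [160.0, 0.0, 92.5]
contact_force: [-4.3, -0.0, 4.1]
grip_width: 0.0289
grasp_force: 70.6
```

The force has passed its peak and dropped, so the nipple has snapped in. I'll go a little further, to about 9 mm.

Emit:
step_arm(targets=[{"ax":0,"ay":0,"az":0,"x":0,"y":0,"z":0.7,"fingers":1},{"ax":0,"ay":0,"az":0,"x":0,"y":0,"z":0.7,"fingers":1},{"ax":0,"ay":0,"az":0,"x":0,"y":0,"z":0,"fingers":1},{"ax":0,"ay":0,"az":0,"x":0,"y":0,"z":0,"fingers":1},{"ax":0,"ay":0,"az":0,"x":0,"y":0,"z":0,"fingers":1}])

```text
clock: 19.33
position: [0.5623, -0.0372, 0.1152]
ee_rot: [160.0, -0.0, 92.5]
contact_force: [-5.4, 0.4, 7.3]
grip_width: 0.0292
grasp_force: 70.8
```

Emit:
step_arm(targets=[{"ax":0,"ay":0,"az":0,"x":0,"y":0,"z":0.6,"fingers":1},{"ax":0,"ay":0,"az":0,"x":0,"y":0,"z":0,"fingers":1},{"ax":0,"ay":0,"az":0,"x":0,"y":0,"z":0,"fingers":1},{"ax":0,"ay":0,"az":0,"x":0,"y":0,"z":0,"fingers":1},{"ax":0,"ay":0,"az":0,"x":0,"y":0,"z":0,"fingers":1}])

```text
clock: 19.75
position: [0.5625, -0.0372, 0.1148]
ee_rot: [160.0, -0.0, 92.5]
contact_force: [-7.4, -0.2, 9.7]
grip_width: 0.0293
grasp_force: 71.0
```

```bash
python3 - <<'E'
from h import *
s,r=tcp();print(s["position"],s["contact_force"],s["clock"])
c=wristcam();b=cap("side")
cv2.imwrite("pics/z10.png",np.hstack([cv2.resize(c["image"][130:310,160:340],(400,400),interpolation=2),cv2.resize(b["image"][175:235,255:315],(400,400),interpolation=2)])[...,::-1])
E
```

```text
[ 0.56254646 -0.03720174  0.11478019] [-7.44265887 -0.23234005  9.74960172] 19.75
```

View pics/z10.png

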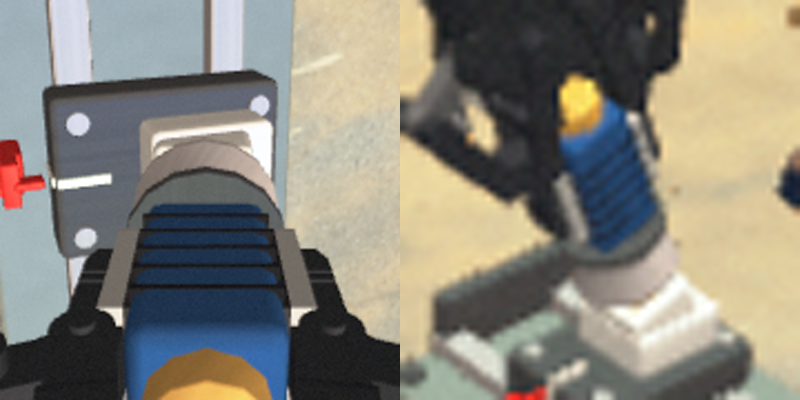

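The coupler sits squarely over the nipple, the line at (80,182) meets the pointer tip at (45,183), and about 13 N is held. I'm handing in.

```bash
python3 -c "
from plant import sign_off
print(sign_off())"
```

```text
the job is handed in; nothing more can be done
None
```

I handed the job in at about 20 s of the 72 s: the white line is within about 2 mm of the pointer, and the gripped coupler is pressed past the nipple's snap and held at about 13 N; no verdict came back.

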